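# Close, switch on and calibrate the label printer

## Robot

A 6-joint arm with a two-finger parallel gripper is mounted at the origin on the work surface. World frame = base frame: x ahead of the robot, y to its left, z up, the work surface at z = 0. Lengths are in m, angles in rad, forces in N, time in s.
With the tool pointing down it reaches from about 0.25 to 0.8 m from the base axis. Payload 3.9 kg.
Tool frame: the origin (TCP) lies on the centre line of the jaws, within the pads' length; the fingertips stand 11 mm ahead of it and the grasp point (between the pads) lies 8 mm behind it; z points along the fingers, y is the direction in which the jaws open and shut (so a half turn about z gives the same grasp; the last joint's range is limited). The gripper opens to 85 mm and grips with 20 to 120 N. Pads are 22 mm wide; open, the fingers measure 114 mm over their backs; the gripper's body (76 mm by 85 mm) begins 54 mm behind the grasp point. The pads swing forward as they close: fully open they stand 13 mm farther back than shut.
Start: joints at [1.107, 0.26, -0.138, 1.173, 0, 1.571], TCP at [0.235, 0.47, 0.242] pointing down, gripper open.
Joint ranges: [-2.78, 2.78], [-0.83, 1.72], [-1.28, 1.37], [-1.9, 2.12], [-1.57, 1.48], [-3.14, 3.14]. Speed limits (rad/s): [2.57, 2.57, 3.14, 3.14, 3.14, 3.14].

## Interface

Orientations are given as a 3x3 rotation matrix whose columns are the frame's x, y, z axes.
In Python, from station import sensors, optics, finish_job gives the robot as it stands.
- The arm moves only by the tool jog_arm, never from a script. Its argument "increments" is a list of rows, each an object with "travel": the shift along the tool's x, y, z scaled (see below), a list of three; "rot": the turn, a rotation vector about the tool's x, y, z scaled (see below), a list of three; "fingers": the gripper command: -1 is fully open, 1 is shut, values between are in proportion. A call has 1 to 20 rows; each row is the pose to reach, as a shift and turn from the pose commanded when the call began, along the tool's axes at that moment; what a row does not reach only later rows make up. The controller multiplies each number of a shift by 0.15 m and each number of a turn by pi/4 rad. A row lasts 1/8 s, in which the tool goes at most 62.5 mm and 10.7 degrees, less where a joint would pass 70% of its speed; a pose out of reach is approached as far as the arm can. A call with a number of a shift or a turn outside -1 to 1 is refused whole. A call with a gripper value outside its range is refused whole. The fingers move at their own pace and stop on an object; the grip force is fixed at half the most. Time passes only in rows, so rows that repeat a pose let the fingers close. It gives the time, the measured TCP pose, the force and the opening at its end, in the units of the state.
- sensors.read_state(): the state, without advancing time (a new reading comes with each control period).
- optics.grab_frame(name): name is "side" or "top" or "wrist"; returns a dict with "frame" (400x640x3 uint8, red, green, blue), "fx", "fy", "cx", "cy" (pixels), "view" (4x4, takes a point from world to camera coordinates); the wrist camera has in their place "T_tool_cam" (4x4, takes a point from camera to tool coordinates, whose origin is the TCP and whose axes are the flange's). Camera axes: x right, y down, z forward; pixel columns grow to the right and rows downward; lengths in m; the calibration is good to about 2 mm. The wrist camera is an equidistant fisheye: a pixel r from the principal point sees the ray r / f radians off the axis. A picture is of the moment at which its call begins: read the wrist's pose just before it. There is no depth.
- finish_job(): hands the job in, once; it reports no verdict.
The state is a dict: "t": time; "joints": joint angles; "dq": joint speeds; "effort": joint torques, N m; "ee_pos": TCP position; "tool_rot": TCP orientation; "wrist_force": force on the tool from outside, world axes, zero at the start; "wrist_torque": the same for the moment, N m; "width": opening from 0.0 (shut) to 1.0 (fully open).
Only numpy, scipy, OpenCV 4.12 (cv2) and the standard library are available. Lean on these libraries where they do the work, as an engineer would, in place of code of your own. Each camera call takes 0.05 s, during which the arm holds its last target.

## Task

The label printer on the sorting table has just been given a new roll of labels and stands with its cover half open and its power off. With the fingertips alone, gripping nothing, push the cover down until it is fully shut, then press the raised half of the power rocker until it is fully down, on, and then press the round feed key right down and keep it down for at least two seconds, so that the printer measures the new labels, and let it go. Leave the oblong pause key alone, do not lift the cover any further open, and neither pick up nor shift any of the things standing about.

Things in the scene. Friction and masses are not known exactly. Their poses are not given: they have to be found in the camera images.
- printer: light grey label printer, fixed, 240 (x) x 210 (y) x 150 mm tall. Origin: centre of its underside; x runs level from its front (paper slot) to its back, y to the cover's side, z up. Cover on the y > -45 mm part of its top; flat control housing, 150 mm high, at y = -105 to -45 mm. Along y = -75 mm lie, front to back, round feed key (x = -75 mm), oblong pause key (x = -28), power rocker (x = +50)
- cover (a joint): angle of the cover, rad: 0 = shut, flush with the housing (top at 150 mm); grows as the front edge rises. Its hinge runs along the printer's y axis at the back. Starts between 0.5 and 0.9; a stiff hinge keeps it wherever it is left; 2 to 6 N straight down on the front part moves it, and it comes against a firm stop at 0
- cover_press (a point): point on top of the cover to push: on the flat front strip, midway across the cover, 25 mm behind its front edge and 175 mm in front of the hinge; moves with the cover. The strip is 58 x 146 mm
- cover_hinge (a point): point on the cover's hinge line, midway across the cover, 12 mm below the cover's top face; does not move when the cover turns
- rocker (a joint): angle of the power rocker, rad: 0 = off (as found), 0.4 = on. It tips about the printer's y axis; about 4 N near its end tips it, it stops firmly at 0.4 and stays where it is left
- rocker_on_half (a point): on the face of the rocker's raised half (the back one, three white ribs), 13 mm from its middle towards the printer's back; moves with it. Black rocker 34 (printer's x) x 24 mm, a shallow V: off, the front half is level, 5 mm above the housing, the back half slopes up 0.4 rad; on, the other way round. Frame 1.5 mm high. A finger bearing on the front half too stops it tipping
- feed (a joint): travel of the feed key, m: 0 = up, 0.005 = fully down; springs back. 2 N starts it, 5 N holds it fully down
- feed_top (a point): middle of the top of the round feed key, 24 mm across, standing 8 mm above the housing when up; moves with the key
- pause (a joint): travel of the pause key, m: 0 = up, 0.004 = fully down; springs back. Not to be pressed
- pause_top (a point): middle of the top of the oblong pause key, 11 mm along the printer's x by 22 mm, standing 7 mm above the housing, 47 mm behind the feed key
- spare_roll: bystander, loose: spare roll of labels standing on end, 86 mm across, 102 mm tall; origin at the centre of its underside
- tape_roll: bystander, loose: roll of brown packing tape lying flat, 104 mm across, 48 mm tall; origin at the centre of its underside
- seal: bystander, loose: stone name seal standing upright, 26 x 26 mm, 68 mm tall; origin at the centre of its underside
- paste_jar: bystander, loose: low lidded white porcelain jar, 70 mm across, 38 mm tall; origin at the centre of its underside
- paperweight: bystander, loose: dark wooden bar paperweight, 260 x 28 x 16 mm; origin at the centre of its underside
- cutter: bystander, loose: box cutter lying flat, about 145 x 20 x 12 mm; origin at the centre of its underside
- scissors: bystander, loose: pair of scissors lying flat, about 165 x 70 x 10 mm; origin at the centre of its underside

How it is judged:
By the outcome, as a careful person would: the job done as asked, in the order asked, and still so for the second after the job is handed in, with the robot touching nothing.
It also fails if it takes over 54 s, if anything falls off the work surface, if the arm or the gripper's body presses on something with over 40 N, if the wrist force passes 120 N, or if a joint passes its speed limit or range.

## Working session

There is one attempt and no reset: what is moved stays moved. The work goes in short steps, Python scripts to look and compute and a tool call to move; the robot and the scene stay as the last step left them, time stands still between calls to the robot, and variables do not carry over. Pictures are saved under pics/ and viewed, and the job is handed in when it is done.

Besides the shell and the picture viewer there is one more tool, called after "Request:" as a command line: name --argument value ..., lists and objects as JSON in quotes. jog_arm: Moves the arm, as the interface text tells. Shifts and turns lie within -1 to 1; 1 stands for 0.15 m of shift or pi/4 rad of turn. Its arguments: {"type":"object","properties":{"increments":{"type":"array","items":{"type":"object","properties":{"travel":{"type":"array","items":{"type":"number","minimum":-1,"maximum":1}},"rot":{"type":"array","items":{"type":"number","minimum":-1,"maximum":1}},"fingers":{"type":"number"}}}}},"required":["increments"]}

```bash
mkdir -p pics; ls; python3 - <<'E'
from station import sensors, optics
import cv2,numpy as np
s=sensors.read_state();print({k:np.round(v,3).tolist() for k,v in s.items()})
for n in ["side","top","wrist"]:
    d=optics.grab_frame(n);cv2.imwrite(f"pics/{n}0.png",d["frame"][:,:,::-1])
    print(n,d["fx"],d["fy"],d["cx"],d["cy"],np.round(d.get("view",d.get("T_tool_cam")),4).tolist())
E
```

```text
pics
{'t': 0.0, 'joints': [1.107, 0.261, -0.139, 1.173, 0.0, 1.571], 'dq': [-0.0, -0.001, 0.0, 0.0, -0.001, -0.001], 'effort': [-0.0, -40.568, 25.392, 0.019, 0.0, 0.0], 'ee_pos': [0.235, 0.469, 0.241], 'tool_rot': [[-0.894, 0.447, -0.001], [0.447, 0.894, -0.002], [0.0, -0.002, -1.0]], 'wrist_force': [0.308, -0.523, -1.178], 'wrist_torque': [-0.003, 0.054, 0.005], 'width': 0.997}
side 393.75717338655267 393.75717338655267 321.07368861986714 194.74254142470198 [[0.9464, -0.3226, 0.0161, -0.4377], [-0.1349, -0.4398, -0.8879, 0.2032], [0.2935, 0.8382, -0.4597, 0.9734], [0.0, 0.0, 0.0, 1.0]]
top 456.000072229655 456.000072229655 314.086105020911 197.02399655739598 [[0.029, -0.9996, -0.0029, 0.0087], [-0.9859, -0.0282, -0.1649, 0.484], [0.1648, 0.0076, -0.9863, 1.1877], [0.0, 0.0, 0.0, 1.0]]
wrist 309.70691628693146 309.70691628693146 318.9192351942398 201.30713096917736 [[-0.0007, -0.9611, -0.2764, 0.0701], [1.0, -0.0004, -0.0012, 0.0005], [0.0011, -0.2764, 0.9611, -0.1308], [0.0, 0.0, 0.0, 1.0]]
```

View pics/side0.png

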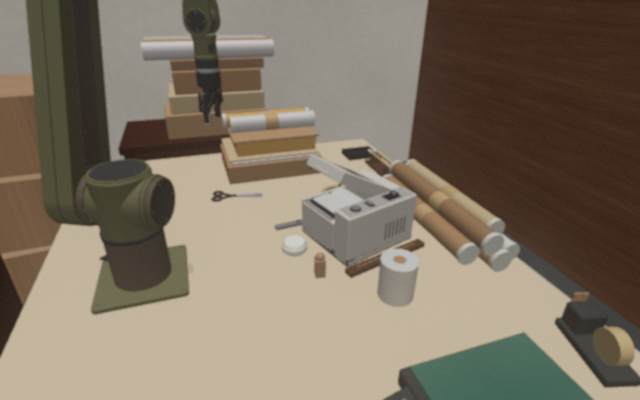

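View pics/top0.png

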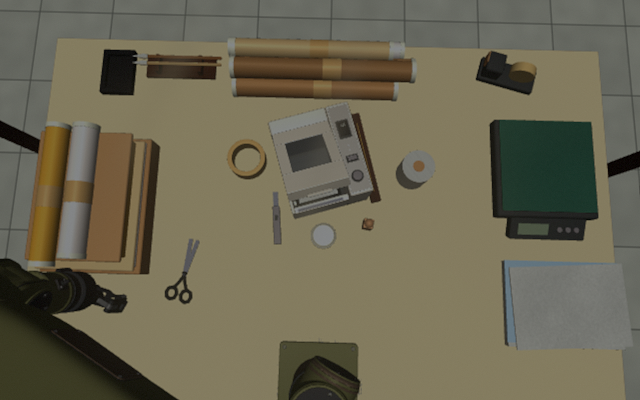

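View pics/wrist0.png

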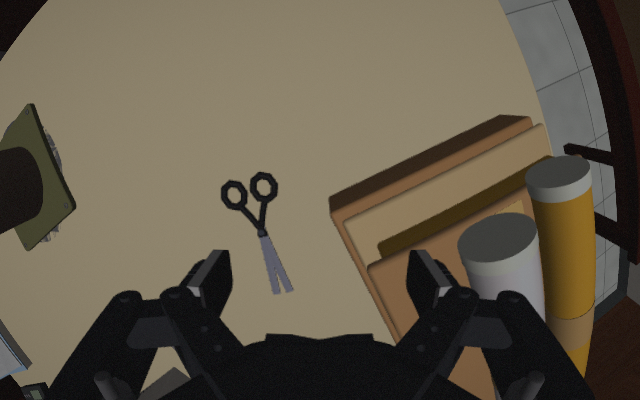

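```bash
python3 - <<'E'
import cv2
a=cv2.imread("pics/top0.png")[90:230,250:450];cv2.imwrite("pics/topz.png",cv2.resize(a,None,fx=4,fy=4,interpolation=cv2.INTER_CUBIC))
a=cv2.imread("pics/side0.png")[140:270,285:435];cv2.imwrite("pics/sidez.png",cv2.resize(a,None,fx=4.5,fy=4.5,interpolation=cv2.INTER_CUBIC))
E
```

```text
(no output)
```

View pics/topz.png

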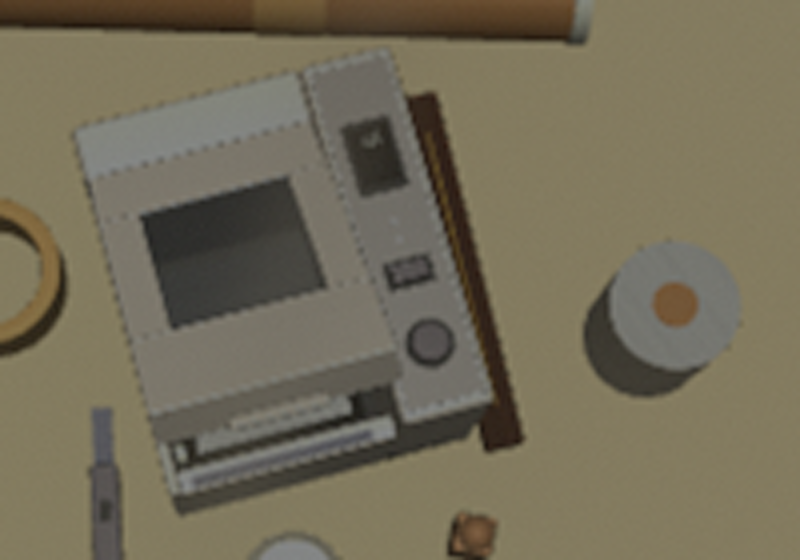

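View pics/sidez.png

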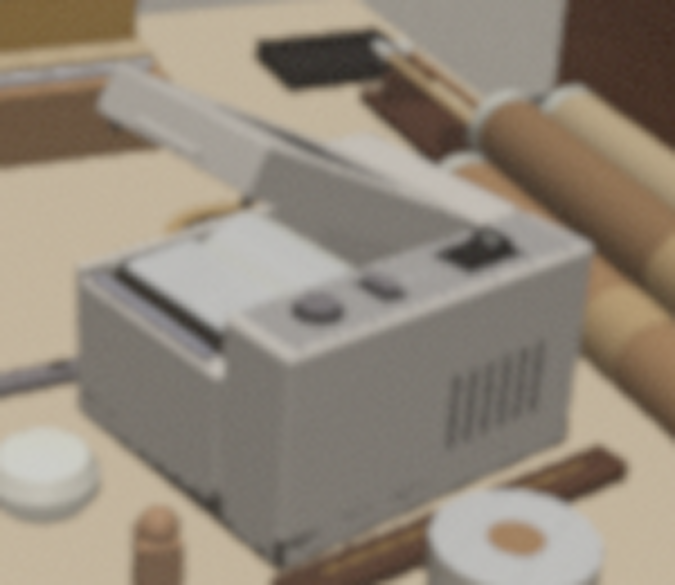

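```bash
cat > fit.py <<'E'
import numpy as np
from scipy.optimize import least_squares
V={}
V['side']=(393.757,321.074,194.743,np.array([[0.9464,-0.3226,0.0161,-0.4377],[-0.1349,-0.4398,-0.8879,0.2032],[0.2935,0.8382,-0.4597,0.9734]]))
V['top']=(456.0,314.086,197.024,np.array([[0.029,-0.9996,-0.0029,0.0087],[-0.9859,-0.0282,-0.1649,0.484],[0.1648,0.0076,-0.9863,1.1877]]))
def proj(c,p):
    f,cx,cy,M=V[c];q=M@np.append(p,1);return np.array([cx+f*q[0]/q[2],cy+f*q[1]/q[2]])
def tz(u,v): return (250+(u+.5)/4-.5,90+(v+.5)/4-.5)
def sz(u,v): return (285+(u+.5)/4.5-.5,140+(v+.5)/4.5-.5)
F=[('top',(120,-105,150),tz(390,50)),('top',(120,-45,150),tz(305,72)),('top',(-120,-105,150),tz(495,403)),('top',(-120,-45,150),tz(408,420)),
('top',(-75,-75,158),tz(431,342)),('top',(-28,-75,157),tz(409,270)),('top',(50,-75,154),tz(374,157)),('top',(120,105,150),tz(73,130)),
('side',(-120,-105,150),sz(290,360)),('side',(120,-105,150),sz(590,245)),('side',(-120,-105,0),sz(280,560)),('side',(120,-105,0),sz(565,437)),('side',(-75,-75,158),sz(318,298)),('side',(-28,-75,157),sz(382,284))]
C=[('top',105,tz(150,412)),('top',-45,tz(398,350)),('side',105,sz(118,65)),('side',-45,sz(270,150))]
def W(p,P): 
    c,s=np.cos(p[2]),np.sin(p[2]);x,y,z=np.array(P)/1000.;return np.array([p[0]+c*x-s*y,p[1]+s*x+c*y,z])
def cov(p,y,d=200,h=12):
    t=p[3];return W(p,(p[4]*1000-d*np.cos(t)+h*np.sin(t),y,138+d*np.sin(t)+h*np.cos(t)))
def res(p): return np.concatenate([proj(c,W(p,P))-u for c,P,u in F]+[proj(c,cov(p,y))-u for c,y,u in C])
if __name__=="__main__":
    r=least_squares(res,[0.5,-0.02,0.2,0.6,0.08],loss='soft_l1',f_scale=1.)
    p=r.x;print(p);print(np.round(res(p).reshape(-1,2),1).tolist())
    for n,P in dict(feed=(-75,-75,158),pause=(-28,-75,157),rock=(50,-75,155),hinge=(p[4]*1000,30,138),cs=(p[4]*1000-175,30,150)).items(): print(n,np.round(W(p,P),4))
    print('press',cov(p,30,175))
E
python3 fit.py
```

```text
[0.57050041 0.01023537 0.29951153 0.48265775 0.08427536]
[[-0.1, -1.7], [-1.6, -1.2], [1.0, -0.3], [-0.8, 1.9], [0.3, 0.1], [0.4, 0.3], [0.3, -0.4], [-0.9, -0.4], [-0.4, 0.0], [1.2, -0.2], [-1.0, 5.7], [0.1, 3.2], [-0.2, 0.7], [-0.5, -0.9], [-1.3, 0.9], [0.8, -1.1], [-0.6, 0.1], [0.5, 0.1]]
feed [ 0.521  -0.0836  0.158 ]
pause [ 0.5659 -0.0697  0.157 ]
rock [ 0.6404 -0.0467  0.155 ]
hinge [0.6422 0.0638 0.138 ]
cs [0.475  0.0121 0.15  ]
press [0.49938605 0.01967298 0.22985279]
```

```bash
sed -i "s/^('side',(-120,-105,150)/('side',(-120,-105,150)/; s/('side',(-120,-105,0),sz(280,560)),('side',(120,-105,0),sz(565,437)),//" fit.py; python3 fit.py
cat > go.py <<'E'
import sys,numpy as np
from station import sensors
from scipy.spatial.transform import Rotation as R
def plan(pos,yaw=None):
    s=sensors.read_state();A=np.array(s["tool_rot"]);d=A.T@(np.array(pos)-s["ee_pos"])/0.15
    print("t",s["t"],"pos",np.round(s["ee_pos"],4),"w",s["width"],"F",np.round(s["wrist_force"],2));print("travel",np.round(d,3))
    if yaw is not None:
        c,n=np.cos(yaw),np.sin(yaw);T=np.array([[-c,-n,0],[-n,c,0],[0,0,-1.]])
        print("rot",np.round(R.from_matrix(A.T@T).as_rotvec()/(np.pi/4),3))
if __name__=="__main__":
    a=list(map(float,sys.argv[1:]));plan(a[:3],a[3] if len(a)>3 else None)
E
python3 go.py 0.50 0.02 0.33 0.3
```

```text
[0.57029145 0.00990265 0.29728801 0.48284684 0.08446263]
[[0.2, -1.6], [-1.3, -1.1], [1.0, -0.1], [-0.7, 2.0], [0.4, 0.3], [0.5, 0.4], [0.5, -0.2], [-0.7, -0.5], [-0.6, 0.1], [1.2, -0.1], [-0.4, 0.7], [-0.6, -0.8], [-1.3, 0.8], [0.8, -1.0], [-0.6, 0.1], [0.5, 0.1]]
feed [ 0.5206 -0.0838  0.158 ]
pause [ 0.5655 -0.07    0.157 ]
rock [ 0.6401 -0.0472  0.155 ]
hinge [0.6423 0.0633 0.138 ]
cs [0.4749 0.0121 0.15  ]
press [0.4993939  0.01955831 0.22988105]
t 0.15 pos [0.2346 0.4691 0.2417] w 0.9975118562377301 F [-0.07  0.84 -0.55]
travel [-2.922 -1.887 -0.586]
rot [-0.002 -0.001 -0.973]
```

Request:
jog_arm --increments '[{"travel": [0,0,-0.4],"rot": [0,0,-0.2],"fingers": 1},{"travel": [-0.2,-0.13,-0.6],"rot": [0,0,-0.4],"fingers": 1},{"travel": [-0.5,-0.32,-0.7],"rot": [0,0,-0.6],"fingers": 1},{"travel": [-0.8,-0.52,-0.7],"rot": [0,0,-0.8],"fingers": 1},{"travel": [-1,-0.65,-0.7],"rot": [0,0,-0.97],"fingers": 1},{"travel": [-1,-0.65,-0.7],"rot": [0,0,-0.97],"fingers": 1}]'

```text
t: 0.9
ee_pos: [0.3261, 0.3133, 0.3473]
tool_rot: [[-0.957, -0.29, -0.0], [-0.29, 0.957, -0.0], [0.0, -0.0, -1.0]]
wrist_force: [-0.7, 0.5, 0.1]
width: -0.002
```

```bash
python3 go.py 0.50 0.02 0.35 0.3
```

```text
t 0.9 pos [0.3261 0.3133 0.3473] w -0.0016290886234783025 F [-0.66  0.55  0.07]
travel [-0.543 -2.208 -0.017]
rot [-0.001 -0.    -0.008]
```

Request:
jog_arm --increments '[{"travel": [-0.06,-0.3,0],"rot": [0,0,0],"fingers": 1},{"travel": [-0.16,-0.65,0],"rot": [0,0,0],"fingers": 1},{"travel": [-0.25,-1,0],"rot": [0,0,0],"fingers": 1},{"travel": [-0.25,-1,0],"rot": [0,0,0],"fingers": 1}]'

```text
t: 1.4
ee_pos: [0.4065, 0.1811, 0.3469]
tool_rot: [[-0.958, -0.288, -0.0], [-0.288, 0.958, -0.0], [0.0, -0.0, -1.0]]
wrist_force: [0.5, 0.3, -0.5]
width: -0.001
```

Request:
jog_arm --increments '[{"travel": [-0.08,-0.35,0],"rot": [0,0,0],"fingers": 1},{"travel": [-0.16,-0.7,0],"rot": [0,0,0],"fingers": 1},{"travel": [-0.2,-1,0],"rot": [0,0,0],"fingers": 1},{"travel": [-0.2,-1,0],"rot": [0,0,0],"fingers": 1},{"travel": [-0.2,-1,0],"rot": [0,0,0],"fingers": 1}]'

```text
t: 2.02
ee_pos: [0.4777, 0.0496, 0.347]
tool_rot: [[-0.956, -0.294, -0.001], [-0.294, 0.956, 0.001], [0.001, 0.001, -1.0]]
wrist_force: [-0.9, -0.6, 0.4]
width: 0.002
```

```bash
cat > wr.py <<'E'
import sys,cv2,numpy as np,json
from station import sensors,optics
n=sys.argv[1]
s=sensors.read_state();d=optics.grab_frame("wrist");cv2.imwrite(f"pics/{n}.png",d["frame"][:,:,::-1])
A=np.eye(4);A[:3,:3]=s["tool_rot"];A[:3,3]=s["ee_pos"]
np.savez(f"pics/{n}.npz",M=A@np.array(d["T_tool_cam"]),f=d["fx"],c=[d["cx"],d["cy"]])
print(s["t"],np.round(s["ee_pos"],4),np.round(s["wrist_force"],2))
E
python3 wr.py w1; python3 go.py 0.5 0.02 0.35 0.297
```

```text
2.025 [0.4777 0.0496 0.347 ] [-0.93 -0.59  0.37]
t 2.075 pos [0.4775 0.0499 0.3471] w 0.000204716160971024 F [ 0.63  0.2  -0.08]
travel [-0.085 -0.235 -0.019]
rot [ 0.001 -0.001  0.003]
```

View pics/w1.png

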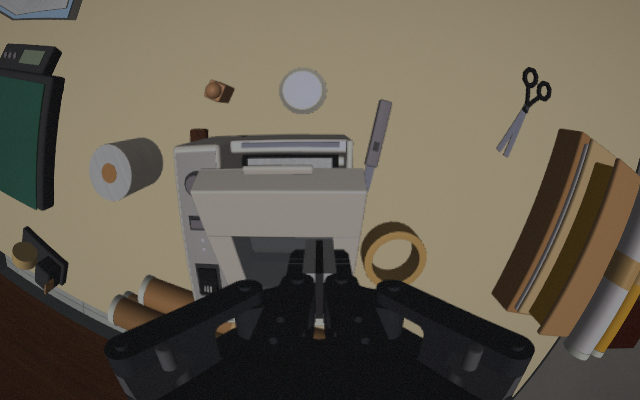

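```bash
cat > ov.py <<'E'
import sys,cv2,numpy as np
from fit import W,cov,res
from scipy.optimize import least_squares
def fproj(z,P):
    q=np.linalg.inv(z["M"])@np.append(P,1);q=q[:3];rr=np.hypot(q[0],q[1]);th=np.arctan2(rr,q[2]);return z["c"]+z["f"]*th*q[:2]/rr
if __name__=="__main__":
    n=sys.argv[1];z=np.load(f"pics/{n}.npz");im=cv2.imread(f"pics/{n}.png")
    p=[0.57029,0.0099,0.2973,float(sys.argv[2]),0.0845]
    for P in [(-75,-75,158),(-28,-75,157),(50,-75,150),(-120,-105,150),(-120,-45,150),(120,-105,150),(63,-75,155),(67,-75,150),(67,-63,150),(67,-87,150),(33,-75,150)]:
        u=fproj(z,W(p,P));print(P,np.round(u,1));cv2.circle(im,tuple(np.round(u*8).astype(int).tolist()),8,(0,0,255),-1,shift=3)
    for y in(105,-45,30):
        for d in (200,175):
            u=fproj(z,cov(p,y,d));print(y,d,np.round(u,1));cv2.circle(im,tuple(np.round(u*8).astype(int).tolist()),8,(0,255,0),-1,shift=3)
    x0,y0,x1,y1=map(int,sys.argv[3:7]);k=800/(x1-x0)
    cv2.imwrite(f"pics/{n}_ov.png",cv2.resize(im[y0:y1,x0:x1],None,fx=k,fy=k))
E
python3 ov.py w1 0.483 150 110 400 290
```

```text
(-75, -75, 158) [193.5 184.1]
(-28, -75, 157) [198.2 223.4]
(50, -75, 150) [208.6 278.8]
(-120, -105, 150) [170.  144.7]
(-120, -45, 150) [218.1 142.2]
(120, -105, 150) [197.  320.1]
(63, -75, 155) [209.  289.4]
(67, -75, 150) [210.6 290. ]
(67, -63, 150) [219.2 290.6]
(67, -87, 150) [202.2 289.4]
(33, -75, 150) [206.7 267.1]
105 200 [368.8 191.5]
105 175 [365.6 213.5]
-45 200 [187.2 191.9]
-45 175 [195.  212.8]
30 200 [274.3 191.5]
30 175 [277.2 213.4]
```

View pics/w1_ov.png

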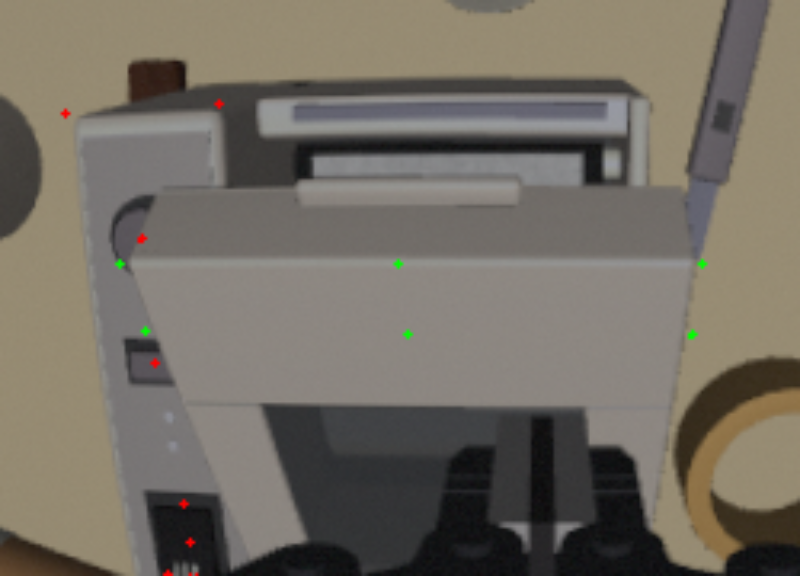

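```bash
python3 go.py .5054 .0214 .262 0.297;python3 go.py .4845 .0150 .165
```

```text
t 2.075 pos [0.4775 0.0499 0.3471] w 0.000204716160971024 F [ 0.63  0.2  -0.08]
travel [-0.122 -0.237  0.567]
rot [ 0.001 -0.001  0.003]
t 2.075 pos [0.4775 0.0499 0.3471] w 0.000204716160971024 F [ 0.63  0.2  -0.08]
travel [ 0.023 -0.237  1.214]
```

Request:
jog_arm --increments '[{"travel": [-0.12,-0.24,0],"rot": [0,0,0],"fingers": 1},{"travel": [-0.12,-0.24,0.3],"rot": [0,0,0],"fingers": 1},{"travel": [-0.12,-0.24,0.56],"rot": [0,0,0],"fingers": 1},{"travel": [-0.12,-0.24,0.62],"rot": [0,0,0],"fingers": 1},{"travel": [-0.12,-0.24,0.66],"rot": [0,0,0],"fingers": 1},{"travel": [-0.12,-0.24,0.7],"rot": [0,0,0],"fingers": 1},{"travel": [-0.11,-0.24,0.74],"rot": [0,0,0],"fingers": 1},{"travel": [-0.1,-0.24,0.78],"rot": [0,0,0],"fingers": 1}]'

```text
t: 3.08
ee_pos: [0.5033, 0.0182, 0.2308]
tool_rot: [[-0.956, -0.294, 0.002], [-0.294, 0.956, -0.0], [-0.001, -0.0, -1.0]]
wrist_force: [-0.7, -1.1, 2.1]
width: -0.003
```

```bash
python3 wr.py w2; python3 go.py .4845 .0150 .165
```

```text
3.075 [0.5033 0.0182 0.2308] [-0.66 -1.1   2.06]
t 3.125 pos [0.5026 0.0181 0.2298] w 0.0020995643904710157 F [ 0.08  0.06 -0.88]
travel [0.122 0.016 0.432]
```

View pics/w2.png

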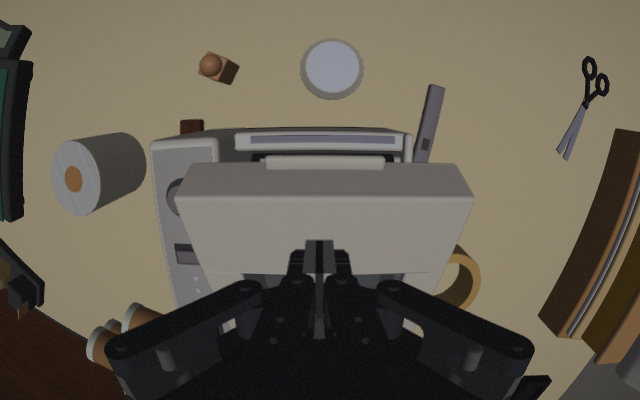

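Request:
jog_arm --increments '[{"travel": [0.01,0.0,0.05],"rot": [0,0,0],"fingers": 1},{"travel": [0.03,0.0,0.1],"rot": [0,0,0],"fingers": 1},{"travel": [0.04,0.0,0.15],"rot": [0,0,0],"fingers": 1},{"travel": [0.06,0.0,0.2],"rot": [0,0,0],"fingers": 1},{"travel": [0.08,0.0,0.25],"rot": [0,0,0],"fingers": 1},{"travel": [0.09,0.0,0.3],"rot": [0,0,0],"fingers": 1},{"travel": [0.1,0.0,0.34],"rot": [0,0,0],"fingers": 1},{"travel": [0.11,0.0,0.38],"rot": [0,0,0],"fingers": 1},{"travel": [0.12,0.0,0.41],"rot": [0,0,0],"fingers": 1}]'

```text
t: 4.25
ee_pos: [0.4856, 0.013, 0.1684]
tool_rot: [[-0.956, -0.294, -0.0], [-0.294, 0.956, 0.0], [0.0, 0.0, -1.0]]
wrist_force: [1.0, -0.2, 1.7]
width: 0.005
```

```bash
python3 wr.py w3; python3 go.py .4845 .0150 .160;python3 -c "
from station import optics;import cv2
cv2.imwrite('pics/s3.png',cv2.resize(optics.grab_frame('side')['frame'][120:280,260:460,::-1],None,fx=4,fy=3.75))"
```

```text
4.25 [0.4856 0.013  0.1684] [ 1.01 -0.16  1.75]
t 4.3 pos [0.4849 0.0129 0.1679] w 0.001954772914179926 F [-0.32  0.17  1.39]
travel [-0.001  0.014  0.053]
```

View pics/w3.png

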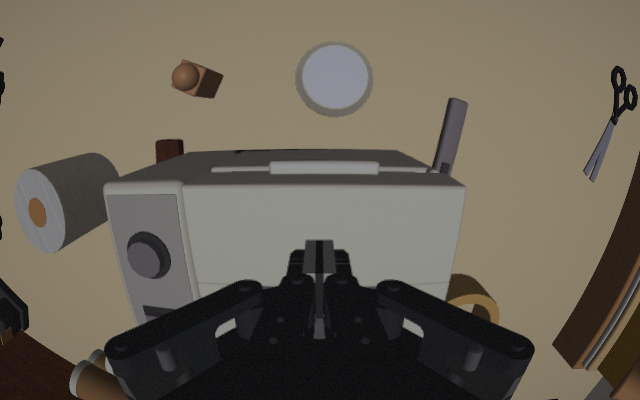

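View pics/s3.png

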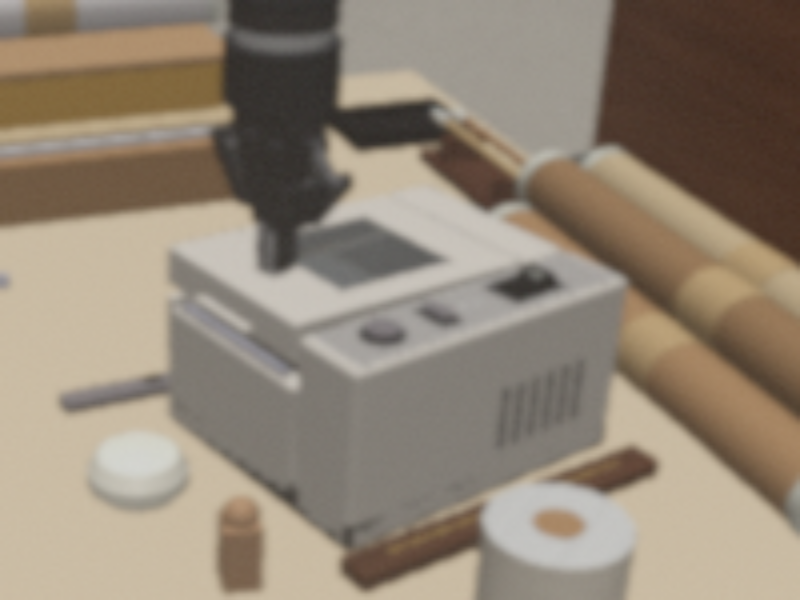

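Nearly shut: the cover front still stands slightly above the housing. I'll push on to the stop.

Request:
jog_arm --increments '[{"travel": [0,0.0,0.02],"rot": [0,0,0],"fingers": 1},{"travel": [0,0.0,0.04],"rot": [0,0,0],"fingers": 1},{"travel": [0,0.0,0.06],"rot": [0,0,0],"fingers": 1},{"travel": [0,0.0,0.06],"rot": [0,0,0],"fingers": 1}]'

```text
t: 4.85
ee_pos: [0.4854, 0.0129, 0.161]
tool_rot: [[-0.956, -0.294, 0.0], [-0.294, 0.956, -0.0], [-0.0, -0.0, -1.0]]
wrist_force: [-4.5, -0.9, 10.3]
width: 0.001
```

Request:
jog_arm --increments '[{"travel": [0,0.0,0.01],"rot": [0,0,0],"fingers": 1},{"travel": [0,0.0,0.015],"rot": [0,0,0],"fingers": 1},{"travel": [0,0.0,0.015],"rot": [0,0,0],"fingers": 1}]'

```text
t: 5.22
ee_pos: [0.4855, 0.0129, 0.1608]
tool_rot: [[-0.956, -0.294, 0.002], [-0.294, 0.956, -0.0], [-0.002, -0.001, -1.0]]
wrist_force: [-9.0, -0.7, 25.4]
width: 0.002
```

Request:
jog_arm --increments '[{"travel": [0,0.0,-0.15],"rot": [0,0,0],"fingers": 1},{"travel": [0,0.0,-0.4],"rot": [0,0,0],"fingers": 1},{"travel": [0,0.0,-0.5],"rot": [0,0,0],"fingers": 1},{"travel": [0,0.0,-0.5],"rot": [0,0,0],"fingers": 1}]'

```text
t: 5.72
ee_pos: [0.4868, 0.0131, 0.2336]
tool_rot: [[-0.956, -0.294, 0.003], [-0.294, 0.956, 0.0], [-0.003, -0.001, -1.0]]
wrist_force: [-0.3, -0.8, -0.4]
width: 0.006
```

```bash
python3 wr.py w4; python3 ov.py w4 0.0 80 110 480 400; python3 -c "
from fit import W
p=[0.57029,0.0099,0.2973]
print(W(p,(66,-75,155)))"; python3 go.py 0.6561 -0.0424 0.2
```

```text
5.725 [0.4868 0.0131 0.2336] [-0.34 -0.79 -0.39]
(-75, -75, 158) [183.3 219.3]
(-28, -75, 157) [192.7 273.2]
(50, -75, 150) [210.7 339.9]
(-120, -105, 150) [148.1 160.2]
(-120, -45, 150) [218.3 157.1]
(120, -105, 150) [197.8 382.8]
(63, -75, 155) [211.8 353. ]
(67, -75, 150) [213.9 352.5]
(67, -63, 150) [225.5 353.8]
(67, -87, 150) [202.7 351.2]
(33, -75, 150) [207.4 326.4]
105 200 [425.5 163.5]
105 175 [422.9 196.7]
-45 200 [218.7 163.3]
-45 175 [221.1 196.6]
30 200 [322.4 161.9]
30 175 [322.3 196.5]
[ 0.65536512 -0.0424758   0.155     ]
t 5.775 pos [0.486  0.013  0.2325] w -0.0011441317189581366 F [-0.64  0.54  0.02]
travel [-0.975 -0.686  0.218]
```

View pics/w4_ov.png

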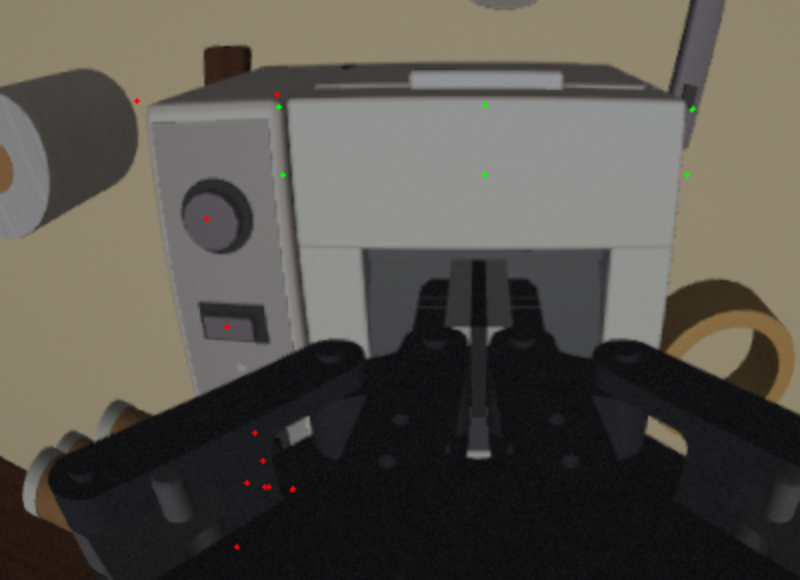

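Request:
jog_arm --increments '[{"travel": [-0.3,-0.2,0],"rot": [0,0,0],"fingers": 1},{"travel": [-0.6,-0.4,0],"rot": [0,0,0],"fingers": 1},{"travel": [-0.9,-0.6,0.1],"rot": [0,0,0],"fingers": 1},{"travel": [-0.97,-0.68,0.2],"rot": [0,0,0],"fingers": 1},{"travel": [-0.97,-0.68,0.2],"rot": [0,0,0],"fingers": 1}]'

```text
t: 6.4
ee_pos: [0.6531, -0.0421, 0.1989]
tool_rot: [[-0.956, -0.293, -0.007], [-0.293, 0.956, 0.001], [0.006, 0.002, -1.0]]
wrist_force: [-1.0, -0.8, -0.6]
width: 0.002
```

```bash
python3 wr.py w5; python3 go.py 0.6554 -0.0425 0.176;python3 -c "
from station import optics;import cv2
cv2.imwrite('pics/s5.png',cv2.resize(optics.grab_frame('side')['frame'][140:260,330:430,::-1],None,fx=5,fy=5))
cv2.imwrite('pics/t5.png',cv2.resize(optics.grab_frame('top')['frame'][80:220,260:400,::-1],None,fx=4,fy=4))"
```

```text
6.4 [ 0.6531 -0.0421  0.1989] [-1.04 -0.8  -0.61]
t 6.45 pos [ 0.6528 -0.0417  0.2006] w 0.001025304963415224 F [ 0.25 -0.75 -0.27]
travel [-0.016 -0.011  0.164]
```

View pics/w5.png

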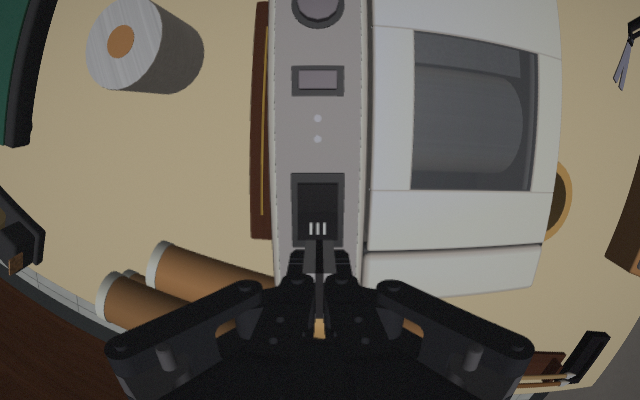

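View pics/s5.png

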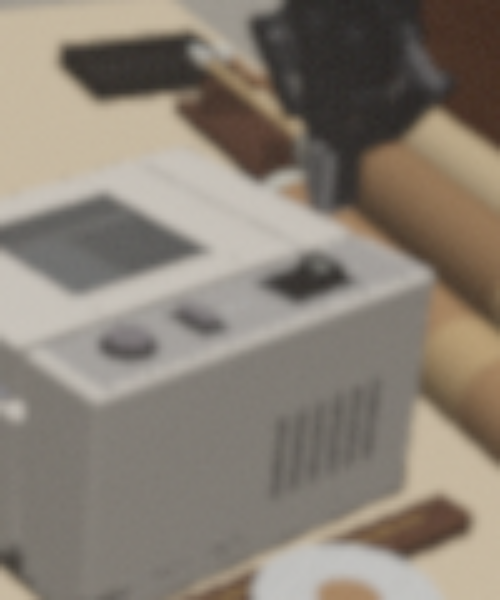

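View pics/t5.png

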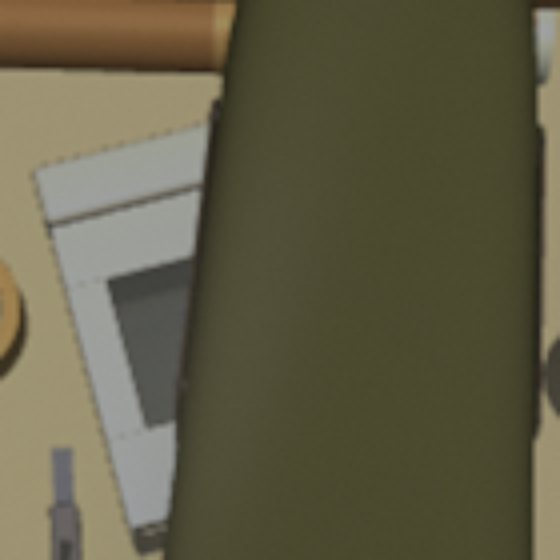

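```bash
python3 ov.py w5 0.0 240 0 400 120 >/dev/null; python3 - <<'E'
import numpy as np,cv2
from ov import fproj
from fit import W
z=np.load("pics/w5.npz");p=[0.57029,0.0099,0.2973]
for P in [(-75,-75,158),(-28,-75,157),(33,-75,150),(33,-87,150),(33,-63,150),(30,-75,151.5),(50,-75,155),(63,-75,160),(67,-75,151)]: print(P,np.round(fproj(z,W(p,P)),1))
# tip
T=z["M"];
print(np.round(fproj(z,W(p,(66,-75,187))),1))
im=cv2.imread("pics/w5.png")[150:290,260:380];cv2.imwrite("pics/w5z.png",cv2.resize(im,None,fx=4,fy=4,interpolation=2)*1)
E
```

```text
(-75, -75, 158) [316.4  -2.9]
(-28, -75, 157) [316.4  75.7]
(33, -75, 150) [316.7 181. ]
(33, -87, 150) [296.5 181.1]
(33, -63, 150) [336.9 181. ]
(30, -75, 151.5) [316.7 176.5]
(50, -75, 155) [316.7 210.8]
(63, -75, 160) [316.7 234.4]
(67, -75, 151) [316.8 235. ]
[316.5 259.2]
```

View pics/w5z.png

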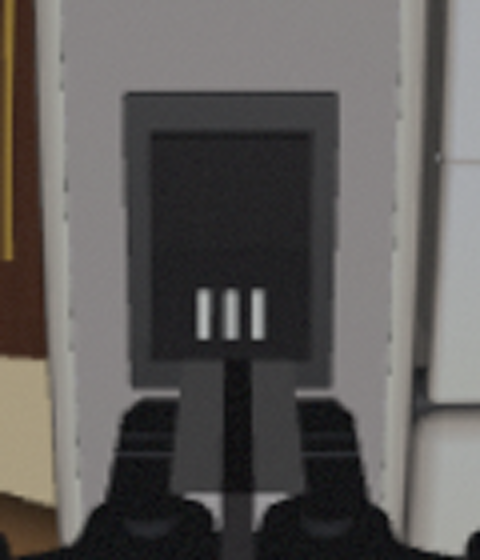

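Request:
jog_arm --increments '[{"travel": [-0.02,0,0.08],"rot": [0,0,0],"fingers": 1},{"travel": [-0.02,0,0.15],"rot": [0,0,0],"fingers": 1},{"travel": [-0.02,0,0.19],"rot": [0,0,0],"fingers": 1},{"travel": [-0.02,0,0.21],"rot": [0,0,0],"fingers": 1},{"travel": [-0.02,0,0.21],"rot": [0,0,0],"fingers": 1}]'

```text
t: 7.18
ee_pos: [0.6577, -0.0408, 0.1712]
tool_rot: [[-0.956, -0.294, 0.0], [-0.294, 0.956, -0.0], [-0.0, -0.0, -1.0]]
wrist_force: [0.4, -0.2, -0.1]
width: 0.001
```

```bash
python3 wr.py w6;python3 - <<'E'
import cv2
im=cv2.imread("pics/w6.png")[150:290,260:380];cv2.imwrite("pics/w6z.png",cv2.resize(im,None,fx=4,fy=4,interpolation=2)*1)
E
```

```text
7.175 [ 0.6577 -0.0408  0.1712] [ 0.41 -0.21 -0.14]
```

View pics/w6z.png

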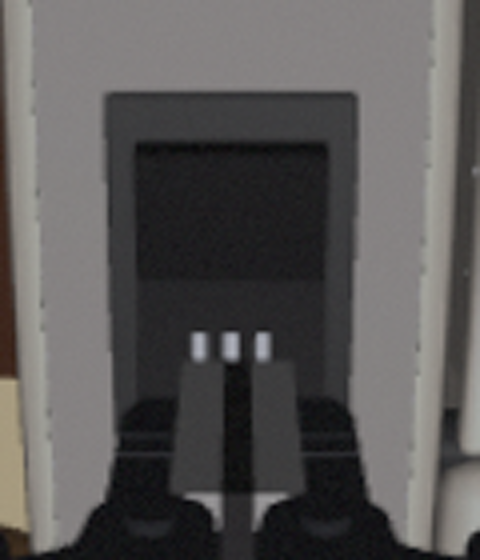

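Request:
jog_arm --increments '[{"travel": [0.025,0,-0.02],"rot": [0,0,0],"fingers": 1},{"travel": [0.025,0,0],"rot": [0,0,0],"fingers": 1},{"travel": [0.025,0,0.015],"rot": [0,0,0],"fingers": 1},{"travel": [0.025,0,0.03],"rot": [0,0,0],"fingers": 1},{"travel": [0.025,0,0.035],"rot": [0,0,0],"fingers": 1},{"travel": [0.025,0,0.035],"rot": [0,0,0],"fingers": 1}]'

```text
t: 7.98
ee_pos: [0.6547, -0.042, 0.1661]
tool_rot: [[-0.956, -0.294, 0.001], [-0.294, 0.956, -0.0], [-0.001, -0.0, -1.0]]
wrist_force: [3.0, 0.7, 3.8]
width: -0.001
```

```bash
python3 wr.py w7;python3 - <<'E'
import cv2
im=cv2.imread("pics/w7.png")[150:290,260:380];cv2.imwrite("pics/w7z.png",cv2.resize(im,None,fx=4,fy=4,interpolation=2)*1)
E
```

```text
7.975 [ 0.6547 -0.042   0.1661] [2.96 0.73 3.8 ]
```

View pics/w7z.png

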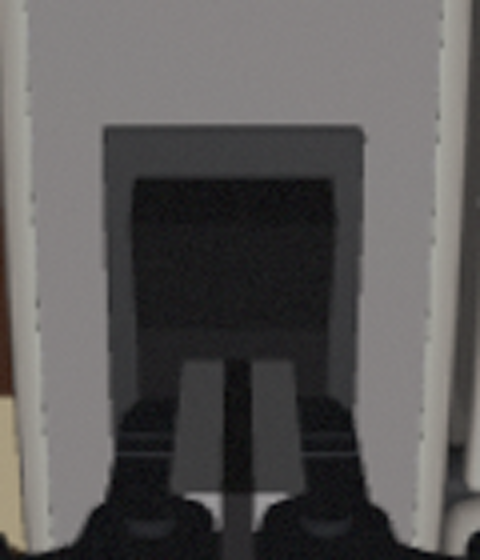

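Request:
jog_arm --increments '[{"travel": [0,0,0.01],"rot": [0,0,0],"fingers": 1},{"travel": [0,0,0.015],"rot": [0,0,0],"fingers": 1},{"travel": [0,0,0.015],"rot": [0,0,0],"fingers": 1}]'

```text
t: 8.4
ee_pos: [0.6546, -0.042, 0.1658]
tool_rot: [[-0.956, -0.294, 0.003], [-0.294, 0.956, -0.0], [-0.003, -0.001, -1.0]]
wrist_force: [0.3, 0.7, 12.7]
width: 0.001
```

Request:
jog_arm --increments '[{"travel": [0,0,0.01],"rot": [0,0,0],"fingers": 1},{"travel": [0,0,0.01],"rot": [0,0,0],"fingers": 1}]'

```text
t: 8.65
ee_pos: [0.6547, -0.042, 0.1657]
tool_rot: [[-0.956, -0.294, 0.004], [-0.294, 0.956, -0.0], [-0.004, -0.001, -1.0]]
wrist_force: [-2.5, 0.4, 18.8]
width: -0.001
```

Request:
jog_arm --increments '[{"travel": [0,0,-0.1],"rot": [0,0,0],"fingers": 1},{"travel": [0,0,-0.3],"rot": [0,0,0],"fingers": 1},{"travel": [0.2,0,-0.4],"rot": [0,0,0],"fingers": 1},{"travel": [0.4,0,-0.5],"rot": [0,0,0],"fingers": 1},{"travel": [0.7,0,-0.5],"rot": [0,0,0],"fingers": 1},{"travel": [0.95,0,-0.5],"rot": [0,0,0],"fingers": 1},{"travel": [0.95,0,-0.5],"rot": [0,0,0],"fingers": 1}]'

```text
t: 9.52
ee_pos: [0.5134, -0.0843, 0.2363]
tool_rot: [[-0.956, -0.292, -0.006], [-0.292, 0.956, 0.0], [0.005, 0.002, -1.0]]
wrist_force: [0.6, -0.5, -0.1]
width: -0.002
```

```bash
python3 wr.py w8; python3 go.py 0.5206 -0.0838 0.19; python3 -c "
from station import optics;import cv2
cv2.imwrite('pics/s8.png',cv2.resize(optics.grab_frame('side')['frame'][140:260,310:430,::-1],None,fx=5,fy=5))"
python3 - <<'E'
import numpy as np
from ov import fproj
from fit import W
z=np.load("pics/w8.npz");p=[0.57029,0.0099,0.2973]
print(fproj(z,W(p,(-75,-75,158))),fproj(z,W(p,(-28,-75,157))))
E
```

```text
9.525 [ 0.5134 -0.0843  0.2363] [ 0.65 -0.48 -0.09]
t 9.575 pos [ 0.5157 -0.0841  0.2365] w -0.0007775181808547238 F [1.28 0.76 0.45]
travel [-0.033 -0.008  0.31 ]
[316.30481326 224.24562774] [316.61096215 280.24935485]
```

View pics/s8.png

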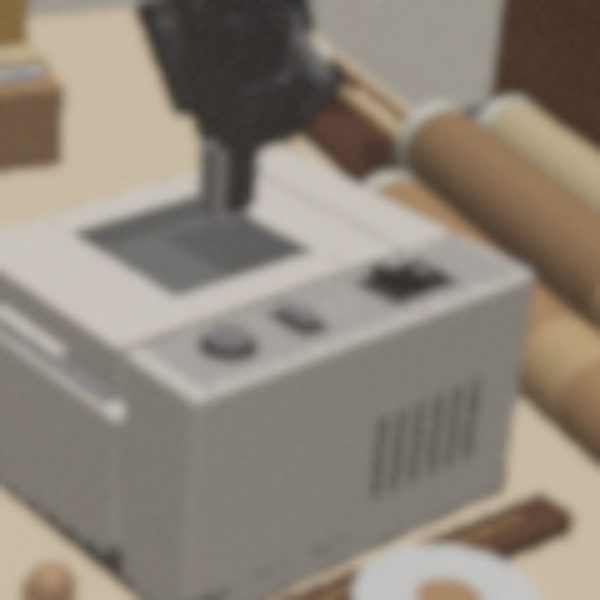

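View pics/w8.png

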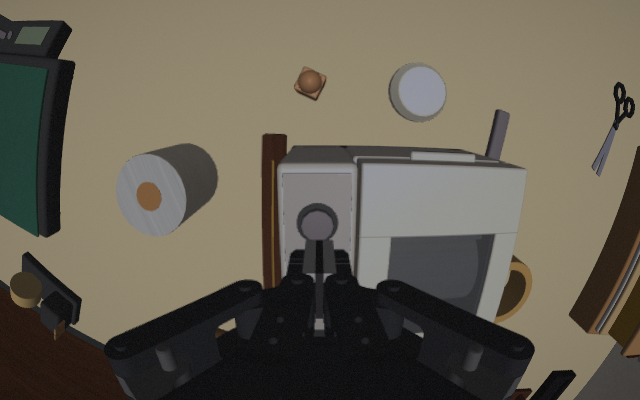

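Request:
jog_arm --increments '[{"travel": [-0.35,0,0],"rot": [0,0,0],"fingers": 1},{"travel": [-0.7,0,0],"rot": [0,0,0],"fingers": 1},{"travel": [-1,0,0],"rot": [0,0,0],"fingers": 1},{"travel": [-1,0,0],"rot": [0,0,0],"fingers": 1}]'

```text
t: 10.12
ee_pos: [0.6645, -0.0382, 0.2344]
tool_rot: [[-0.955, -0.296, -0.001], [-0.296, 0.955, 0.0], [0.001, 0.001, -1.0]]
wrist_force: [-0.9, -0.7, -0.6]
width: -0.002
```

```bash
python3 wr.py w9;python3 - <<'E'
import cv2
im=cv2.imread("pics/w9.png")[130:290,230:410];cv2.imwrite("pics/w9z.png",cv2.resize(im,None,fx=3.5,fy=3.5,interpolation=2)*1)
E
```

```text
10.125 [ 0.6645 -0.0382  0.2344] [-0.92 -0.68 -0.58]
```

View pics/w9z.png

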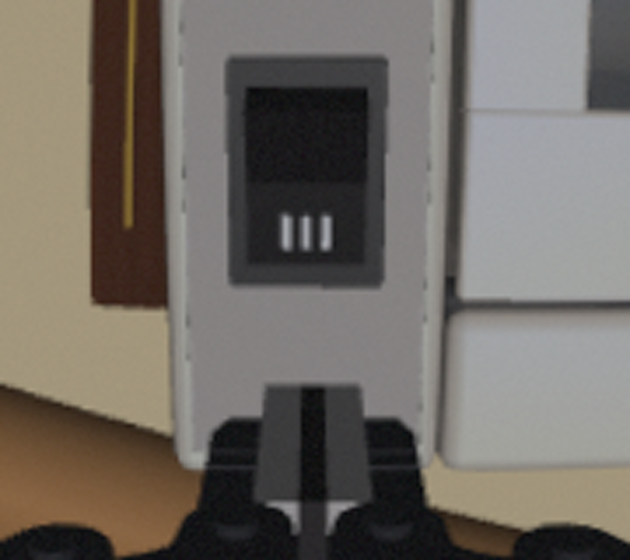

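```bash
python3 - <<'E'
import numpy as np
from ov import fproj
from fit import W
z=np.load("pics/w9.npz");p=[0.57029,0.0099,0.2973]
obs=130+np.array([87,183,214,250,263])/3.5;print(obs, obs-obs[1])
for a in (0,.1,.2,.3,.35,.4):
    f=lambda d,t:fproj(z,W(p,(50+d*np.cos(t)+1.5,-75,155+abs(d)*np.sin(t))))[1]
    v=np.array([f(-17,a),f(0,0),f(17,.4-a)]);print(a,v,v-v[1])
E
```

```text
[154.85714286 182.28571429 191.14285714 201.42857143 205.14285714] [-27.42857143   0.           8.85714286  19.14285714  22.85714286]
0 [156.239619   180.52682359 204.88102575] [-24.28720458   0.          24.35420217]
0.1 [156.69392895 180.52682359 205.02882271] [-23.83289463   0.          24.50199913]
0.2 [157.40039035 180.52682359 204.93071004] [-23.12643324   0.          24.40388646]
0.3 [158.35729606 180.52682359 204.59338385] [-22.16952753   0.          24.06656027]
0.35 [158.92827582 180.52682359 204.33766733] [-21.59854776   0.          23.81084375]
0.4 [159.55978634 180.52682359 204.02555755] [-20.96703724   0.          23.49873396]
```

```bash
python3 - <<'E'
import cv2,numpy as np
o=[]
for n in("w5","w9"):
    im=cv2.imread(f"pics/{n}.png")[160:250,280:360]
    im=np.clip(im.astype(float)*3,0,255).astype(np.uint8);o.append(cv2.resize(im,None,fx=5,fy=5,interpolation=2))
cv2.imwrite("pics/cmp.png",np.hstack(o))
im=cv2.imread("pics/w9.png")[135:225,280:360];
E
python3 - <<'E'
import cv2,numpy as np
o=[]
for n,y0 in(("w5",160),("w9",140)):
    im=cv2.imread(f"pics/{n}.png")[y0:y0+90,280:360]
    im=np.clip(im.astype(float)*3,0,255).astype(np.uint8);o.append(cv2.resize(im,None,fx=5,fy=5,interpolation=2))
cv2.imwrite("pics/cmp.png",np.hstack(o))
E
```

```text
(no output)
```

View pics/cmp.png

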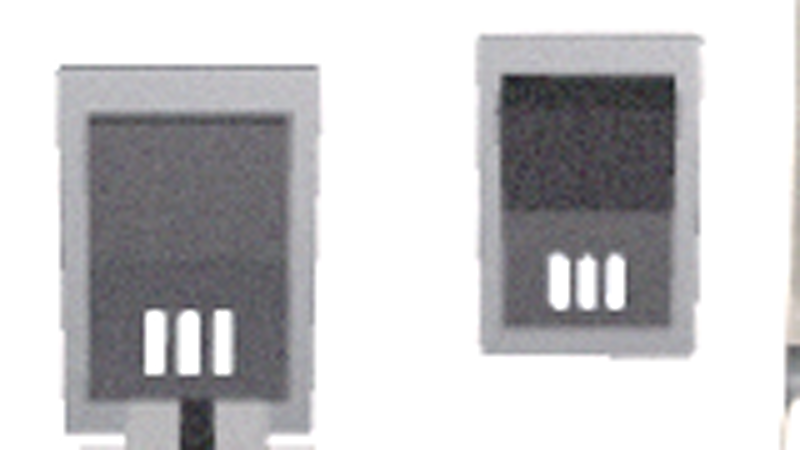

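```bash
python3 go.py 0.5206 -0.0838 0.2 0.297
```

```text
t 10.175 pos [ 0.6625 -0.0389  0.2349] w -0.002339128051103587 F [ 0.55  0.33 -0.29]
travel [ 0.992 -0.007  0.235]
rot [ 0.001 -0.003  0.003]
```

Request:
jog_arm --increments '[{"travel": [0.35,0,0],"rot": [0,0,0],"fingers": 1},{"travel": [0.7,0,0],"rot": [0,0,0],"fingers": 1},{"travel": [0.99,-0.01,0.05],"rot": [0,0,0],"fingers": 1},{"travel": [0.99,-0.01,0.2],"rot": [0,0,0],"fingers": 1},{"travel": [0.99,-0.01,0.3],"rot": [0,0,0],"fingers": 1},{"travel": [0.99,-0.01,0.38],"rot": [0,0,0],"fingers": 1},{"travel": [0.99,-0.01,0.38],"rot": [0,0,0],"fingers": 1}]'

```text
t: 11.05
ee_pos: [0.5192, -0.0846, 0.179]
tool_rot: [[-0.956, -0.294, -0.002], [-0.294, 0.956, 0.0], [0.002, 0.001, -1.0]]
wrist_force: [-0.1, 0.7, 0.2]
width: 0.0
```

```bash
python3 wr.py w10; python3 go.py 0.5206 -0.0838 0.164
```

```text
11.05 [ 0.5192 -0.0846  0.179 ] [-0.05  0.68  0.24]
t 11.1 pos [ 0.5198 -0.0847  0.1796] w -0.0012416417693098772 F [ 0.09 -0.24 -0.52]
travel [-0.007  0.004  0.104]
```

View pics/w10.png

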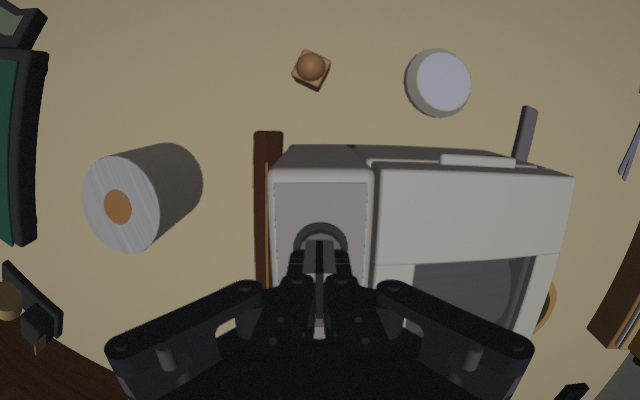

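Request:
jog_arm --increments '[{"travel": [0,0,0.05],"rot": [0,0,0],"fingers": 1},{"travel": [0,0,0.08],"rot": [0,0,0],"fingers": 1},{"travel": [0,0,0.1],"rot": [0,0,0],"fingers": 1},{"travel": [0,0,0.115],"rot": [0,0,0],"fingers": 1},{"travel": [0,0,0.115],"rot": [0,0,0],"fingers": 1},{"travel": [0,0,0.115],"rot": [0,0,0],"fingers": 1}]'

```text
t: 11.85
ee_pos: [0.5201, -0.0848, 0.164]
tool_rot: [[-0.956, -0.294, 0.002], [-0.294, 0.956, -0.0], [-0.002, -0.001, -1.0]]
wrist_force: [-1.9, 0.7, 7.6]
width: -0.004
```

Fully down height (tip 0.153) and 7.6 N; press slightly more and hold about 2.5 s plus.

Request:
jog_arm --increments '[{"travel": [0,0,0.01],"rot": [0,0,0],"fingers": 1},{"travel": [0,0,0.01],"rot": [0,0,0],"fingers": 1},{"travel": [0,0,0.01],"rot": [0,0,0],"fingers": 1},{"travel": [0,0,0.01],"rot": [0,0,0],"fingers": 1},{"travel": [0,0,0.01],"rot": [0,0,0],"fingers": 1},{"travel": [0,0,0.01],"rot": [0,0,0],"fingers": 1},{"travel": [0,0,0.01],"rot": [0,0,0],"fingers": 1},{"travel": [0,0,0.01],"rot": [0,0,0],"fingers": 1},{"travel": [0,0,0.01],"rot": [0,0,0],"fingers": 1},{"travel": [0,0,0.01],"rot": [0,0,0],"fingers": 1},{"travel": [0,0,0.01],"rot": [0,0,0],"fingers": 1},{"travel": [0,0,0.01],"rot": [0,0,0],"fingers": 1}]'

```text
t: 13.35
ee_pos: [0.5201, -0.0848, 0.1639]
tool_rot: [[-0.956, -0.294, 0.003], [-0.294, 0.956, -0.0], [-0.003, -0.001, -1.0]]
wrist_force: [-4.8, 1.8, 16.6]
width: -0.0
```

Request:
jog_arm --increments '[{"travel": [0,0,0],"rot": [0,0,0],"fingers": 1},{"travel": [0,0,0],"rot": [0,0,0],"fingers": 1},{"travel": [0,0,0],"rot": [0,0,0],"fingers": 1},{"travel": [0,0,0],"rot": [0,0,0],"fingers": 1},{"travel": [0,0,0],"rot": [0,0,0],"fingers": 1},{"travel": [0,0,0],"rot": [0,0,0],"fingers": 1},{"travel": [0,0,0],"rot": [0,0,0],"fingers": 1},{"travel": [0,0,0],"rot": [0,0,0],"fingers": 1},{"travel": [0,0,0],"rot": [0,0,0],"fingers": 1},{"travel": [0,0,0],"rot": [0,0,0],"fingers": 1},{"travel": [0,0,0],"rot": [0,0,0],"fingers": 1},{"travel": [0,0,0],"rot": [0,0,0],"fingers": 1},{"travel": [0,0,0],"rot": [0,0,0],"fingers": 1},{"travel": [0,0,0],"rot": [0,0,0],"fingers": 1}]'

```text
t: 15.1
ee_pos: [0.5201, -0.0848, 0.1639]
tool_rot: [[-0.956, -0.294, 0.003], [-0.294, 0.956, -0.0], [-0.002, -0.001, -1.0]]
wrist_force: [-4.3, 0.4, 15.9]
width: 0.003
```

Held over 3 s at 16 N against the stop. Now release and retreat.

Request:
jog_arm --increments '[{"travel": [0,0,-0.15],"rot": [0,0,0],"fingers": 1},{"travel": [0,0,-0.4],"rot": [0,0,0],"fingers": 1},{"travel": [0,0,-0.7],"rot": [0,0,0],"fingers": 1},{"travel": [0.3,0.3,-0.9],"rot": [0,0,0],"fingers": 1},{"travel": [0.5,0.6,-0.9],"rot": [0,0,0],"fingers": 1},{"travel": [0.5,1,-0.9],"rot": [0,0,0],"fingers": 1},{"travel": [0.5,1,-0.9],"rot": [0,0,0],"fingers": 1},{"travel": [0.5,1,-0.9],"rot": [0,0,0],"fingers": 1}]'

```text
t: 16.1
ee_pos: [0.4041, 0.0364, 0.2963]
tool_rot: [[-0.956, -0.295, 0.0], [-0.295, 0.956, -0.001], [-0.0, -0.001, -1.0]]
wrist_force: [0.5, -0.3, 0.3]
width: -0.003
```

```bash
python3 wr.py w11; python3 -c "
from station import optics;import cv2
cv2.imwrite('pics/s11.png',cv2.resize(optics.grab_frame('side')['frame'][140:310,270:440,::-1],None,fx=3.5,fy=3.5))
cv2.imwrite('pics/t11.png',optics.grab_frame('top')['frame'][:,:,::-1])"
```

```text
16.1 [0.4041 0.0364 0.2963] [ 0.48 -0.33  0.28]
```

View pics/s11.png

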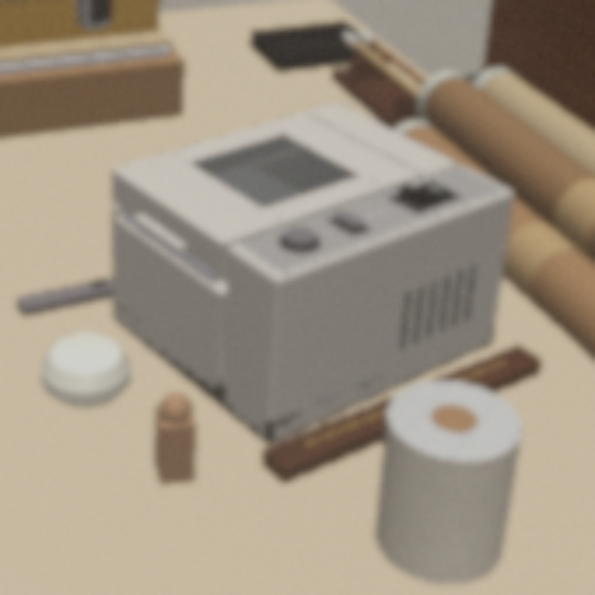

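View pics/t11.png

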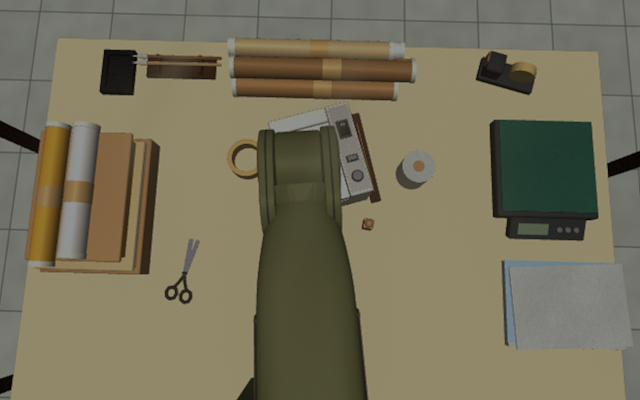

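View pics/w11.png

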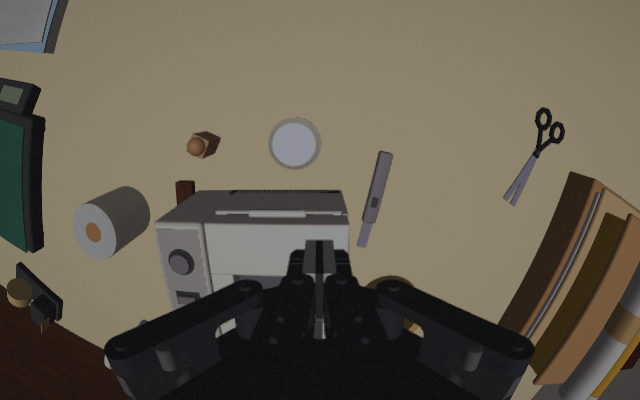

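The side view shows the cover flush, the rocker's front half raised (on), the feed key back up, and the surrounding things where they were. The arm is clear of everything.

```bash
python3 -c "
from station import finish_job;print(finish_job())"
```

```text
the job is handed in; nothing more can be done
None
```

The job is done in the order asked and handed in at about 16 s, well inside the 54 s limit; the hand-in reported no verdict. All pushing was done with the shut fingertips.

- **Cover:** pushed down to its firm stop, with the fingertips at 150 mm height and about 25 N. The wrist and side pictures afterwards show it flush with the housing.
- **Power rocker:** pressed to its firm stop, at about 155 mm and 19 N. I checked it with the wrist camera before touching the feed key. The back half now looks level and the front half raised, so it is on. My edge-position check did not match either end position. I judged it from the shading and the stop height instead.
- **Feed key:** held fully down, at about 153 mm and 16 N, for more than 3 s, then let go. The later pictures show it back up.
- **Everything else:** the pause key was not touched. None of the loose things looks moved in the pictures, though in the final top view the arm hides the jar and the cutter. Those two appear in the wrist and side views.
- **Position fit:** the measured key and rocker positions differed from my fitted model by up to about 2–4 mm. I corrected the rocker position from the wrist view before pressing.

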